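# Lock a collet chuck into the setting port of a drill grinder

### The arm

A 6-joint arm with a two-finger parallel gripper is mounted at the origin on the work surface. World frame = base frame: x ahead of the robot, y to its left, z up, the work surface at z = 0. Lengths are in m, angles in rad, forces in N, time in s.
With the tool pointing down it reaches from about 0.35 to 0.975 m from the base axis. Payload 4.9 kg.
Tool frame: the origin (TCP) lies on the centre line of the jaws, within the pads' length; the fingertips stand ctrl.tcp_to_tips ahead of it and the grasp point (between the pads) lies 3 mm ahead of it (ctrl.tcp_to_tips is the distance from the TCP to the fingertips, in m); z points along the fingers, y is the direction in which the jaws open and shut (so a half turn about z gives the same grasp; the last joint's range is limited). The gripper opens to 85 mm and grips with 20 to 120 N. Pads are 22 mm wide; open, the fingers measure 114 mm over their backs; the gripper's body (76 mm by 85 mm) begins 54 mm behind the grasp point. The pads swing forward as they close: fully open they stand 13 mm farther back than shut.
Start: joints at [1.018, 0.053, 1.613, -0, 1.476, -0.119], TCP at [0.263, 0.567, 0.253] pointing down, gripper open.
Joint ranges: [-3.01, 3.01], [-1.01, 2.22], [0.06, 2.58], [-1.02, 4.17], [0.09, 2.62], [-3.14, 3.14]. Speed limits (rad/s): [2.57, 2.57, 3.14, 3.14, 3.14, 3.14].

### API

Orientations are given as a rotation vector (axis times angle).
In Python, from station import ctrl, vision gives the robot as it stands.
- The arm moves only by the tool jog_arm, never from a script. Its argument "deltas" is a list of rows, each a list of 7 numbers: the turn, a rotation vector about the tool's x, y, z in rad, then the shift along the tool's x, y, z in cm, then the opening, from 0 (shut) to 1 (fully open). A call has 1 to 12 rows; each row shifts and turns the commanded pose from where the row before left it, along the tool's axes as they then stand; what a row does not reach is not made up. A row lasts 1/12 s, in which the tool goes at most 41.7 mm and 7.16 degrees, less where a joint would pass 70% of its speed; a pose out of reach is approached as far as the arm can. A call with a gripper value outside its range is refused whole. The fingers move at their own pace and stop on an object; "grip_force" is the grip in N (left out, the last holds). Time passes only in rows, so rows that do not move let the fingers close. It gives the time, the measured TCP pose, the force and the opening at its end, in the units of the state.
- ctrl.get_obs(): the state, without advancing time (a new reading comes with each control period).
- vision.get_image(name): name is "scene" or "side" or "wrist"; returns (picture, depth): 480x640x3 uint8, red, green, blue; 480x640 float32, m along the optical axis (not along the pixel's ray), 0 where there is no reading.
- vision.calibration(name): a dict with "fx", "fy", "cx", "cy" (pixels), "rvec" (rotation vector, rad) and "tvec" (3), from world to camera coordinates, as OpenCV has them; the wrist camera has in their place "hand_eye" (4x4, takes a point from camera to tool coordinates, whose origin is the TCP and whose axes are the flange's). Camera axes: x right, y down, z forward; pixel columns grow to the right and rows downward; lengths in m; the calibration is good to about 2 mm. The wrist camera is an equidistant fisheye: a pixel r from the principal point sees the ray r / f radians off the axis. A picture is of the moment at which its call begins: read the wrist's pose just before it. calibration takes no time and is no camera call.
- ctrl.finish_job(): hands the job in, once; it reports no verdict.
The state is a dict: "t": time; "q": joint angles; "dq": joint speeds; "effort": joint torques, N m; "tool_pos": TCP position; "tool_rot": TCP orientation; "contact_force": force on the tool from outside, world axes, zero at the start; "wrist_torque": the same for the moment, N m; "opening": finger opening in m.
Only numpy, scipy, OpenCV 4.12 (cv2) and the standard library are available. Lean on these libraries where they do the work, as an engineer would, in place of code of your own. Each camera call takes 0.05 s, during which the arm holds its last target. There are 200 camera calls.

### The job

Lift the collet chuck with the red ring up off its fork on the rack, push it down into the setting port on top of the drill grinder with its cross-pin in the two slots, and, pressing against the spring, twist it a quarter turn clockwise (seen from above) up to the stop. Finish while still gripping it and pressing it fully home, its flange flat down on the rim of the port, so that the drill point stays on the setting stop: do not let go. Leave the other two chucks hanging and everything else where it is.

Things in the scene. Friction and masses are not known exactly. Their poses are not given: they have to be found in the camera images.
- chuck_red: Collet chuck to use, 0.26 to 0.39 kg, hanging upright in one of the rack's three forks. Origin: centre of the UNDERSIDE OF ITS FLANGE; z up, x along its cross-pin (x and -x are alike). Steel flange 50 mm across, z 0 to 6 mm; red ring 43 mm across, z 6 to 13; black grip head z 13 to 47 with a thin red disc on top; drill shank 8 mm across up to z 56.
- red_grip (a point): On the red chuck's axis, 30 mm above its origin: middle of the black grip head. In plan the head is 46 mm long (chuck's x) and 30 mm wide (chuck's y), ends rounded, with two parallel flats 16 mm long facing +y and -y, 30 mm apart, for the fingers.
- red_pin (a point): On the red chuck's axis, 33.5 mm below its origin: centre of the steel cross-pin, 7 mm thick, its ends 21 mm either side of the axis along x. It crosses a round barrel 32 mm across that reaches from the flange to z -50 mm (last 7 mm tapered to 25 mm across); below that a drill 8 mm across, point at z -72 mm.
- chuck_blue: The same chuck with a blue ring and cap disc, hanging in another fork of the rack; same shape, axes and origin as the red one. Bystander: stays where it hangs.
- chuck_yellow: The same chuck with a yellow ring and cap disc, hanging in another fork of the rack; same shape, axes and origin as the red one. Bystander: stays where it hangs.
- rack: Grey bench rack, fixed, base 100 mm (x) by 290 mm (y); origin: centre of its underside, z up. Three orange forks, open ends to -x, with chuck axes at x -20 mm, y -100, 0 and 100 mm. Chucks start with their pins within 0.35 rad of the rack's x: they can be lifted straight up (pin passes between the tines) or lifted 7 to 20 mm and drawn out to -x.
- middle_fork (a point): Where the origin of a chuck in the rack's middle fork lies: 105 mm above the table, level with the tops of the tines. Two tines, each 9 mm wide and 5 mm thick, 35 mm clear between them; their ends, 27 to 34 mm to -x of here, turn up 5 mm as a lip. Nothing else of the rack stands higher than the tines.
- grinder: Drill grinder, fixed. Origin: on the table under the axis of the setting port, z up. Black casing x -80 to 80 mm, y -70 to 70 mm, 115 mm high; white motor housing y 75 to 250 mm, 130 mm high, with a black carry handle, y 109 to 221 mm, top at z 161 mm.
- port (a point): Centre of the rim (top face) of the setting port, 125 mm above the table; z up, x along its two entry slots. Steel bushing 60 mm across, 10 mm proud of the casing; bore 35 mm for the barrel, slots 11 mm wide at +x and -x for the cross-pin. Fully home, the chuck's flange lies flat on the rim and its origin is at this point.
- turn_level (a point): 33.5 mm below the rim on the port's axis: height of the pin's centre when fully home. From 26 mm below the rim the pin can turn, clockwise from above only, 90 degrees (to 2 more) up to a stop, ending along y; a wall blocks the other way. The flange must be 4 mm or less above the rim to turn (2 is comfortable). Let go, the spring lifts it 4 mm.
- setting_stop (a joint): Brass spring-loaded stop deep in the port that the drill point lands on; value: how far it is pressed down (m), 0 free, about 0.008 fully home. The drill meets it with the flange 8 mm above the rim; the spring pushes up with 4.5 N there, 7.5 N at 4 mm and 10.5 N fully home (the chuck's weight, about 3 N, helps).
- hex_key: Dark L-shaped hex key, 85 x 30 mm, 6 mm thick, lying on the table near the robot; origin under the middle of its long leg. Bystander.
- twist_drill: Loose twist drill, 110 mm long, 10 mm thick, lying on the table behind the gap between rack and grinder; origin under its middle. Bystander.
- mouse: Black computer mouse, 105 x 58 x 31 mm, behind the grinder; origin under its middle. Bystander.
- oil_can: Small can with a blue label, 52 mm across and 110 mm high, behind the rack; origin under its middle. Bystander.
- wrench: Steel wrench lying behind the rack; origin under its middle. Bystander.
- brush: Bench brush lying to the right of the rack; origin under its middle. Bystander.

How it is judged:
By the outcome, as a careful person would: the job done as asked, in the order asked, and still so for the second after the job is handed in, while the arm keeps its last pose, push and grip.
It also fails if it takes over 56 s, if anything falls off the work surface, if the arm or the gripper's body presses on something with over 40 N, if the wrist force passes 120 N, or if a joint passes its speed limit or range.

## Working session

There is one attempt and no reset: what is moved stays moved. The work goes in short steps, Python scripts to look and compute and a tool call to move; the robot and the scene stay as the last step left them, time stands still between calls to the robot, and variables do not carry over. Pictures are saved under pics/ and viewed, about 8 in all and at most 12, crops included, and the job is handed in when it is done.

Besides the shell and the picture viewer there is one more tool, called after "Request:" by a JSON object that holds its "method" and its "body". jog_arm: Moves the arm, as the interface text tells. Its arguments: {"type":"object","properties":{"deltas":{"type":"array"},"grip_force":{"type":"number"}},"required":["deltas"]}

```bash
mkdir -p pics; ls; python3 - <<'E'
from station import ctrl, vision
import cv2,numpy as np
print(ctrl.get_obs(), ctrl.tcp_to_tips)
for n in("scene","side"):
    im,d=vision.get_image(n); cv2.imwrite(f"pics/{n}0.png",im[:,:,::-1]); np.savez(f"pics/{n}0.npz",im=im,d=d); print(n,vision.calibration(n))
print(vision.calibration("wrist"))
E
```

```text
pics
{'t': 0.0, 'q': array([ 1.01800531e+00,  5.33496723e-02,  1.61429842e+00, -9.15036716e-06,
        1.47599230e+00, -1.18988743e-01]), 'dq': array([-0.00046028, -0.00025208, -0.00026127,  0.00152683, -0.00067911,
       -0.00038568]), 'effort': array([ 8.88359336e-04, -3.93710303e+01, -3.70160866e+01, -1.35080331e-04,
        7.36505346e-03,  8.14101895e-06]), 'tool_pos': array([0.26239202, 0.56661529, 0.25206478]), 'tool_rot': array([-6.75939523e-01, -3.06733020e+00,  3.04090093e-03]), 'contact_force': array([-0.45670648, -0.05021839, -0.31562642]), 'wrist_torque': array([ 0.04221844,  0.01285698, -0.03499214]), 'opening': 0.0855884529984602} 0.022
scene {'fx': 579.638749619037, 'fy': 579.638749619037, 'cx': 318.2166365498087, 'cy': 239.06403037375125, 'rvec': array([ 1.93243635,  1.03626114, -0.53570994]), 'tvec': array([-0.20000208, -0.19476854,  1.89076868])}
side {'fx': 496.6773004508245, 'fy': 496.6773004508245, 'cx': 330.38099043128227, 'cy': 239.8633730349281, 'rvec': array([ 2.1604301 , -0.39173938,  0.1835632 ]), 'tvec': array([-0.57968675,  0.12277151,  0.89527112])}
{'fx': 371.64829954431775, 'fy': 371.64829954431775, 'cx': 323.74408688963126, 'cy': 236.63001410968315, 'hand_eye': array([[ 4.39377676e-04, -9.52762687e-01, -3.03715443e-01,
         7.58639815e-02],
       [ 9.99998652e-01,  8.99079565e-04, -1.37376083e-03,
        -4.13226289e-04],
       [ 1.58193240e-03, -3.03714430e-01,  9.52761797e-01,
        -1.20674889e-01],
       [ 0.00000000e+00,  0.00000000e+00,  0.00000000e+00,
         1.00000000e+00]])}
```

View pics/scene0.png

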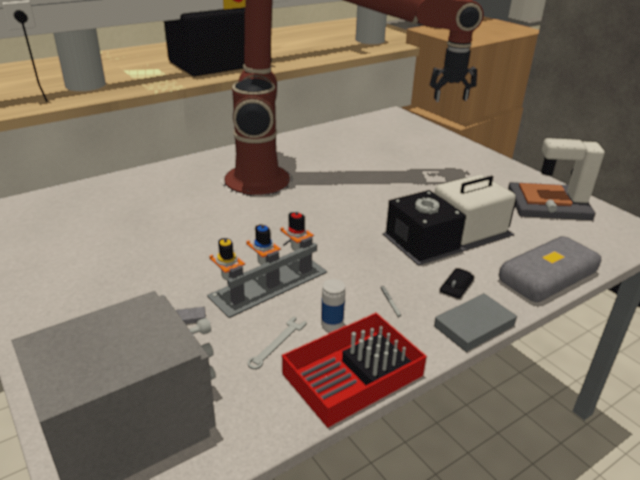

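View pics/side0.png

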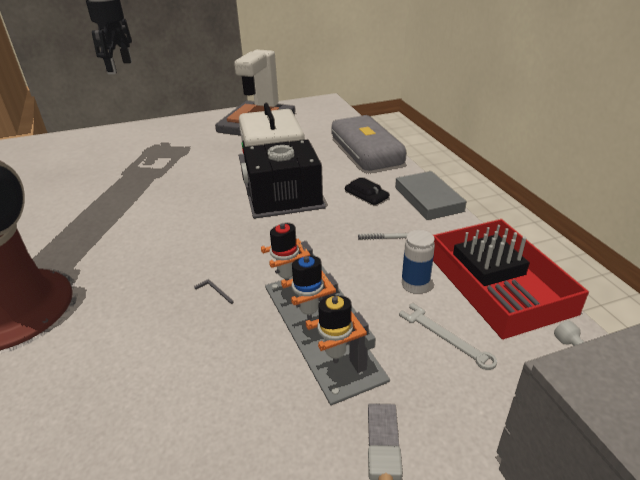

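Scene: arm at top right, with the rack's red chuck at (297,226) and the port at (427,204). Side: red cap at (283,228), port at (281,153). I'll get coarse positions from depth.

```bash
cat > h.py <<'E'
import numpy as np, cv2
from scipy.spatial.transform import Rotation as R
from station import ctrl, vision
def pt(n,u,v,d):
    c=vision.calibration(n); p=np.array([(u-c['cx'])/c['fx']*d,(v-c['cy'])/c['fy']*d,d])
    return R.from_rotvec(c['rvec']).as_matrix().T@(p-c['tvec'])
def cloud(n,d):
    c=vision.calibration(n); v,u=np.mgrid[0:480,0:640]
    P=np.stack([(u-c['cx'])/c['fx']*d,(v-c['cy'])/c['fy']*d,d],-1)
    return (P-c['tvec'])@R.from_rotvec(c['rvec']).as_matrix()
def wray(u,v,o,cal=None):
    c=vision.calibration('wrist'); x=np.array([u-c['cx'],v-c['cy']]); r=np.hypot(*x); th=r/c['fx']
    dc=np.array([*(x/max(r,1e-9)*np.sin(th)),np.cos(th)]); H=c['hand_eye']; T=R.from_rotvec(o['tool_rot']).as_matrix()
    return o['tool_pos']+T@H[:3,3], T@H[:3,:3]@dc
def wz(u,v,o,z):
    a,b=wray(u,v,o); return a+b*(z-a[2])/b[2]
def wpix(P,o):
    c=vision.calibration('wrist'); T=R.from_rotvec(o['tool_rot']).as_matrix(); H=c['hand_eye']
    p=H[:3,:3].T@(T.T@(np.asarray(P)-o['tool_pos'])-H[:3,3]); s=np.hypot(p[0],p[1]); th=np.arctan2(s,p[2])
    return c['cx']+c['fx']*th*p[0]/s, c['cy']+c['fx']*th*p[1]/s
E
python3 - <<'E'
from h import *
for n,pts in (('side',[(283,228),(307,262),(335,300),(281,153),(250,145),(308,142),(322,203)]),('scene',[(297,214),(263,229),(226,241),(427,204)])):
    d=np.load(f'pics/{n}0.npz')['d']
    for u,v in pts: print(n,u,v,pt(n,u,v,np.median(d[v-1:v+2,u-1:u+2])).round(4))
for n in ('side','scene'):
    d=np.load(f'pics/{n}0.npz')['d'];P=cloud(n,d);im=np.load(f'pics/{n}0.npz')['im'].astype(int)
    # casing/rim top
    x,y,z=P[...,0],P[...,1],P[...,2]
    m=(abs(z-.125)<.004)&(d>0)&(x>.3)&(x<.9)&(y>0)&(y<.6); print(n,'rim',m.sum(),P[m].mean(0) if m.any() else 0)
    m=(abs(z-.115)<.004)&(d>0)&(x>.3)&(x<.9)&(y>0.1)&(y<.6)
    if m.any():
        r=cv2.minAreaRect(P[m][:,:2].astype(np.float32)); print(n,'case',m.sum(),r)
    m=(z<.03)&(z>.006)&(d>0)&(x>.3)&(x<.9)&(y<.2)&(y>-.4)
    if m.any(): print(n,'rackbase',m.sum(),cv2.minAreaRect(P[m][:,:2].astype(np.float32)))
E
```

```text
side 283 228 [ 0.4793 -0.1569  0.1552]
side 307 262 [ 0.4881 -0.2573  0.1551]
side 335 300 [ 0.4957 -0.3562  0.1606]
side 281 153 [0.5671 0.1795 0.1248]
side 250 145 [0.5153 0.2695 0.1146]
side 308 142 [0.6474 0.2314 0.116 ]
side 322 203 [0.6413 0.1209 0.0104]
scene 297 214 [ 0.4847 -0.155   0.158 ]
scene 263 229 [ 0.4962 -0.2557  0.1548]
scene 226 241 [ 0.5014 -0.353   0.1583]
scene 427 204 [0.5617 0.2062 0.1148]
side rim 658 [0.57159228 0.27172834 0.12560466]
side case 1890 ((0.5777249932289124, 0.2735166847705841), (0.30422478914260864, 0.15869979560375214), 84.02948760986328)
side rackbase 10505 ((0.6107029914855957, -0.10057723522186279), (0.5987186431884766, 0.5782581567764282), 89.9966812133789)
scene rim 711 [0.60442554 0.29916681 0.12605309]
scene case 1637 ((0.5847697854042053, 0.28038057684898376), (0.3240852952003479, 0.16647814214229584), 84.07003021240234)
scene rackbase 6969 ((0.6064261794090271, -0.10102441906929016), (0.5909077525138855, 0.600670337677002), 0.7283611297607422)
```

```bash
cat >> h.py <<'E'
def plan(pos,head):
    """tool-frame rotvec (rad), then shift (cm) in axes AFTER that turn; head = world heading of tool y (rad)"""
    o=ctrl.get_obs(); T=R.from_rotvec(o['tool_rot']); y=np.array([np.cos(head),np.sin(head),0]); z=np.array([0,0,-1.])
    G=R.from_matrix(np.stack([np.cross(y,z),y,z],1))
    print('turn',(T.inv()*G).as_rotvec().round(4),'shift cm',(G.inv().apply(np.array(pos)-o['tool_pos'])*100).round(3),'tcp',o['tool_pos'].round(4),'t',round(o['t'],2))
def st():
    o=ctrl.get_obs(); T=R.from_rotvec(o['tool_rot']).as_matrix()
    print('t %.2f'%o['t'],'tcp',o['tool_pos'].round(4),'headY',round(np.arctan2(T[1,1],T[0,1]),4),'tilt',T[:2,2].round(4),'F',o['contact_force'].round(2),'M',o['wrist_torque'].round(2),'open',round(o['opening'],4)); return o
E
python3 -c "
from h import *
st();plan([.567,.189,.25],np.pi/2-.104)"
```

```text
t 0.10 tcp [0.2624 0.5667 0.2522] headY 1.137 tilt [-0.001  -0.0016] F [-0.02  0.24 -0.34] M [0.04 0.03 0.01] open 0.0853
turn [-0.0018 -0.0005 -0.3298] shift cm [-34.213 -34.4     0.217] tcp [0.2624 0.5667 0.2522] t 0.1
```

Request:
{"method": "jog_arm", "body": {"deltas": [[0, 0, -0.11, 0, 0, 0, 1], [0, 0, -0.11, 0, 0, 0, 1], [0, 0, -0.11, -1, -1, 0, 1], [0, 0, 0, -2, -2, 0, 1], [0, 0, 0, -2.6, -2.6, 0, 1], [0, 0, 0, -2.6, -2.6, 0, 1], [0, 0, 0, -2.6, -2.6, 0, 1], [0, 0, 0, -2.6, -2.6, 0, 1], [0, 0, 0, -2.6, -2.6, 0, 1], [0, 0, 0, -2.6, -2.6, 0, 1], [0, 0, 0, -2.6, -2.6, 0, 1], [0, 0, 0, -2.6, -2.6, 0, 1]]}}

```text
t: 1.1
tool_pos: [0.4741, 0.3031, 0.2528]
tool_rot: [-0.163, -3.137, 0.0]
contact_force: [0.3, -0.0, 0.2]
opening: 0.0854
```

Request:
{"method": "jog_arm", "body": {"deltas": [[0, 0, 0, -2.6, -2.6, 0, 1], [0, 0, 0, -2.6, -2.6, 0, 1], [0, 0, 0, -2.6, -2.6, 0, 1], [0, 0, 0, -1.8, -2, 0, 1], [0, 0, 0, -0.8, -0.8, 0.2, 1], [0, 0, 0, 0, 0, 0, 1], [0, 0, 0, 0, 0, 0, 1], [0, 0, 0, 0, 0, 0, 1]]}}

```text
t: 1.77
tool_pos: [0.5651, 0.1897, 0.2509]
tool_rot: [-0.161, -3.136, -0.001]
contact_force: [0.9, -1.0, 1.1]
opening: 0.0853
```

```bash
python3 - <<'E'
from h import *
import pickle
o=st(); im,d=vision.get_image('wrist'); pickle.dump((o,im,d),open('pics/w1.pkl','wb'))
cv2.imwrite('pics/w1.png',im[:,:,::-1]); print(wpix([.567,.189,.125],o))
E
```

```text
t 1.77 tcp [0.5651 0.1897 0.2509] headY 1.4683 tilt [-0.0011  0.0004] F [ 0.93 -0.96  1.05] M [-0.03  0.06  0.02] open 0.0853
(np.float64(324.85532654148096), np.float64(236.3292711486497))
```

View pics/w1.png

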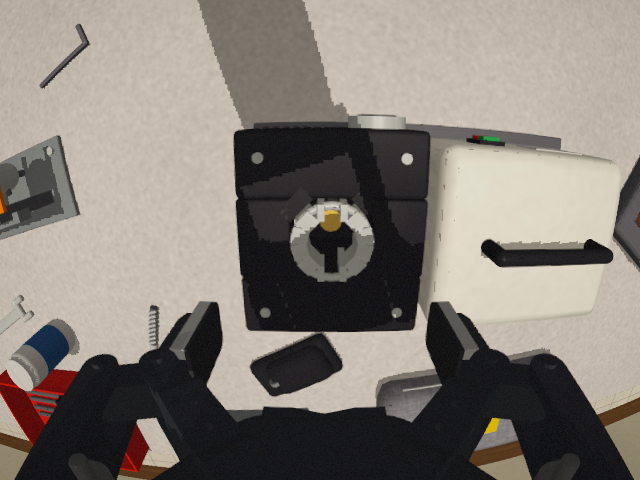

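Wrist view: port ring spans columns 290–374 and rows 200–283, slots run vertically at column ~332, casing screws are at (257,158), (407,159), (265,313), (397,313). I'll enlarge it.

```bash
python3 - <<'E'
from h import *
import pickle
o,im,d=pickle.load(open('pics/w1.pkl','rb'))
c=im[190:295,275:390]; c=cv2.convertScaleAbs(c,alpha=1.6,beta=20)
cv2.imwrite('pics/w1c.png',cv2.resize(c,None,fx=5,fy=5,interpolation=cv2.INTER_CUBIC)[:,:,::-1])
S=[wz(u,v,o,.115) for u,v in((257,158),(407,159),(265,313),(397,313))]
print(np.mean(S,0).round(4)); [print(s.round(4)) for s in S]
# ring points by depth: rim top height
H=[]
for v in range(190,295):
  for u in range(275,390):
    a,b=wray(u,v,o); c0=vision.calibration('wrist'); th=np.hypot(u-c0['cx'],v-c0['cy'])/c0['fx']
    H.append((u,v,*(a+b*d[v,u]/np.cos(th))))
H=np.array(H); m=abs(H[:,4]-.125)<.0035; P=H[m][:,2:4]; print(m.sum(), np.median(H[m][:,4]))
cc,r=cv2.minEnclosingCircle((P*1000).astype(np.float32)); print(cc,r,P.mean(0))
E
```

```text
[0.5742 0.1934 0.115 ]
[0.5085 0.1475 0.115 ]
[0.5195 0.2517 0.115 ]
[0.6289 0.135  0.115 ]
[0.6398 0.2395 0.115 ]Traceback (most recent call last):
  File "<stdin>", line 12, in <module>
  File "h.py", line 12, in wray
    c=vision.calibration('wrist'); x=np.array([u-c['cx'],v-c['cy']]); r=np.hypot(*x); th=r/c['fx']
ValueError: time passes only in moves, steps and waits
```

View pics/w1c.png

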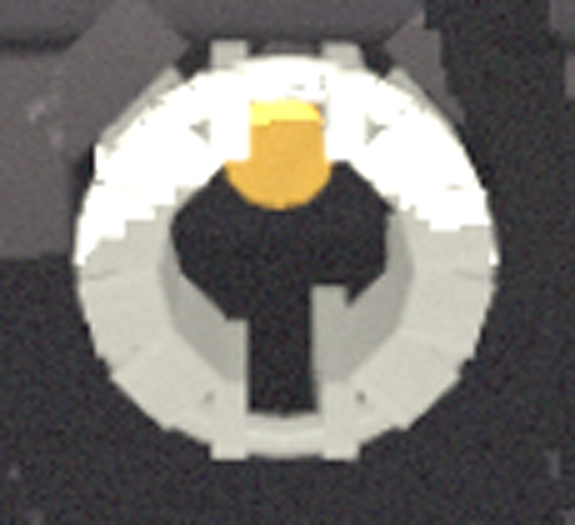

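```bash
sed -i "s/^def wray.*/_W=vision.calibration('wrist')\n&/; s/vision.calibration('wrist')/_W/; " h.py; sed -i "s/^_W=.*/_W=vision.calibration('wrist')/" h.py; sed -i "s/c=vision.calibration('wrist')/c=_W/" h.py; python3 - <<'E'
from h import *
import pickle
o,im,d=pickle.load(open('pics/w1.pkl','rb'))
print('pix centre',wz(331.8,239.3,o,.125).round(4), 'slots',wz(275+279/5,190+395/5,o,.125).round(4),wz(275+286.5/5,190+100/5,o,.125).round(4))
v,u=np.mgrid[190:295,275:390]; u=u.ravel();v=v.ravel(); H=[]
for a,b in zip(u,v):
    p,r=wray(a,b,o); H.append(p+r*d[b,a]/np.cos(np.hypot(a-_W['cx'],b-_W['cy'])/_W['fx']))
H=np.array(H); print(np.histogram(H[:,2],bins=np.arange(.1,.135,.0025)))
m=abs(H[:,2]-.1255)<.003; print(m.sum(),np.median(H[m][:,2]))
cc,r=cv2.minEnclosingCircle((H[m][:,:2]*1000).astype(np.float32)); print(cc,r)
E
```

```text
pix centre [0.5697 0.1936 0.125 ] slots [0.5919 0.1908 0.125 ] [0.5488 0.196  0.125 ]Traceback (most recent call last):
  File "<stdin>", line 7, in <module>
NameError: name '_W' is not defined
```

```bash
python3 - <<'E'
from h import *
from h import _W
import pickle
o,im,d=pickle.load(open('pics/w1.pkl','rb'))
v,u=np.mgrid[130:330,235:430]; u=u.ravel();v=v.ravel(); H=[]
for a,b in zip(u,v):
    p,r=wray(a,b,o); H.append(p+r*d[b,a]/np.cos(np.hypot(a-_W['cx'],b-_W['cy'])/_W['fx']))
H=np.array(H); print(np.histogram(H[:,2],bins=np.arange(.1,.135,.0025))[0])
n=np.hypot(H[:,0]-.57,H[:,1]-.193)<.035
m=n&(abs(H[:,2]-.1255)<.003); print(m.sum(),np.median(H[m][:,2]))
print(cv2.minEnclosingCircle((H[m][:,:2]*1000).astype(np.float32)), cv2.minAreaRect((H[m][:,:2]*1000).astype(np.float32)))
m=(abs(H[:,2]-.115)<.004); print('case',cv2.minAreaRect((H[m][:,:2]*1000).astype(np.float32)))
for s in ((257,158),(407,159),(265,313),(397,313)):
    k=np.argmin((u-s[0])**2+(v-s[1])**2); print(H[k].round(4))
E
```

```text
[  173   172   132   174   370 14687 16489   251   345  1576  1351     0
     0     0]
2924 0.12492950618531293
((573.10205078125, 193.43321228027344), 30.047040939331055) ((573.0634765625, 193.30279541015625), (58.85456848144531, 58.13154602050781), 1.238287091255188)
case ((572.75390625, 197.0538330078125), (148.282470703125, 158.10289001464844), 84.11168670654297)
[0.5083 0.1479 0.1173]
[0.5193 0.2512 0.1169]
[0.6279 0.1354 0.1168]
[0.6389 0.2392 0.1166]
```

```bash
python3 -c "
from h import *
plan([.482,-.156,.27],np.pi/2+.085)"
```

```text
turn [ 0.0003 -0.0006 -0.187 ] shift cm [ 11.211 -33.762  -1.888] tcp [0.565  0.1899 0.2511] t 1.82
```

Request:
{"method": "jog_arm", "body": {"deltas": [[0, 0, -0.0935, 0, 0, -0.9, 1], [0, 0, -0.0935, 0, 0, -1, 1], [0, 0, 0, 0.5, -1.5, 0, 1], [0, 0, 0, 1, -3, 0, 1], [0, 0, 0, 1, -3, 0, 1], [0, 0, 0, 1, -3, 0, 1], [0, 0, 0, 1, -3, 0, 1], [0, 0, 0, 1, -3, 0, 1], [0, 0, 0, 1, -3, 0, 1], [0, 0, 0, 1, -3, 0, 1], [0, 0, 0, 1, -3, 0, 1], [0, 0, 0, 1, -3, 0, 1]]}}

```text
t: 2.82
tool_pos: [0.4937, -0.104, 0.27]
tool_rot: [-0.13, 3.139, -0.0]
contact_force: [0.5, -0.5, -0.1]
opening: 0.0851
```

Request:
{"method": "jog_arm", "body": {"deltas": [[0, 0, 0, 1, -3, 0, 1], [0, 0, 0, 0.7, -2.3, 0, 1], [0, 0, 0, 0, 0, 0, 1], [0, 0, 0, 0, 0, 0, 1], [0, 0, 0, 0, 0, 0, 1]]}}

```text
t: 3.23
tool_pos: [0.4821, -0.1568, 0.2701]
tool_rot: [0.13, -3.139, -0.001]
contact_force: [0.3, 0.1, -0.6]
opening: 0.0854
```

```bash
cat >> h.py <<'E'
def wcloud(d,o,u0,u1,v0,v1):
    v,u=np.mgrid[v0:v1,u0:u1]; H=np.zeros(v.shape+(3,))
    for i in np.ndindex(v.shape):
        p,r=wray(u[i],v[i],o); H[i]=p+r*d[v[i],u[i]]/np.cos(np.hypot(u[i]-_W['cx'],v[i]-_W['cy'])/_W['fx'])
    return H
E
python3 - <<'E'
from h import *
import pickle
o=st(); im,d=vision.get_image('wrist'); pickle.dump((o,im,d),open('pics/w2.pkl','wb'))
u,v=map(int,wpix([.483,-.156,.14],o)); print(u,v)
u0,v0=u-70,v-70
cv2.imwrite('pics/w2.png',cv2.resize(cv2.convertScaleAbs(im[v0:v0+140,u0:u0+140],alpha=1.5,beta=15),None,fx=4,fy=4,interpolation=cv2.INTER_CUBIC)[:,:,::-1])
H=wcloud(d,o,u0,u0+140,v0,v0+140); np.save('pics/H2.npy',H)
z=H[...,2]; print(np.histogram(z,bins=np.arange(.09,.17,.004)))
m=(abs(z-.152)<.004); P=(H[m][:,:2]*1000).astype(np.float32); print(m.sum(),np.median(z[m]),cv2.minAreaRect(P),cv2.minEnclosingCircle(P),P.mean(0))
w,V=np.linalg.eigh(np.cov(P.T)); print(w,V[:,1])
E
```

```text
t 3.23 tcp [ 0.4821 -0.1568  0.2701] headY 1.6538 tilt [-0.0001  0.0005] F [ 0.25  0.14 -0.57] M [-0.01  0.03 -0.  ] open 0.0854
326 233
(array([   0,    0,   15, 1358,  355,  599,  195,  195,   36,   41,   39,
         49,   50,   52,   60, 1805,  460,  119,    8,    0]), array([0.09 , 0.094, 0.098, 0.102, 0.106, 0.11 , 0.114, 0.118, 0.122,
       0.126, 0.13 , 0.134, 0.138, 0.142, 0.146, 0.15 , 0.154, 0.158,
       0.162, 0.166, 0.17 ]))
2289 0.15251111985141594 ((481.2035827636719, -155.37997436523438), (45.137088775634766, 30.458650588989258), 19.4332332611084) ((481.1068115234375, -154.9498291015625), 22.713001251220703) [ 479.83936 -155.43678]
[ 66.01101655 141.79090762] [-0.93723129 -0.34870834]
```

View pics/w2.png

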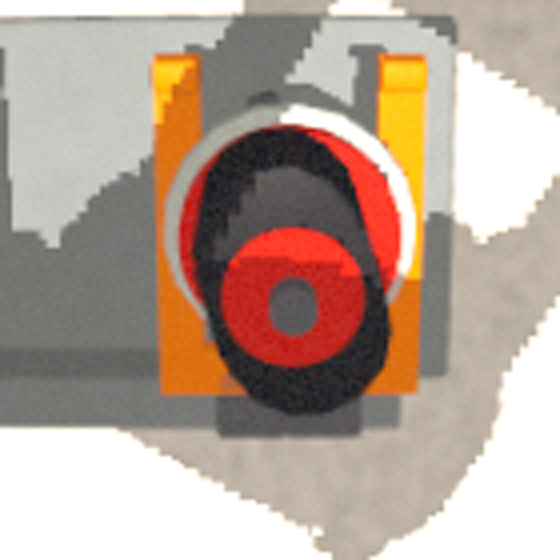

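Crop (4× from wrist): red cap at about (292,297), head elongated and tilted; depth gives head centre (0.4812, −0.1554), pin yaw ≈ 0.345 rad, cap z 0.1525. Aligning and descending.

```bash
python3 -c "
from h import *
plan([.4812,-.1554,.143],np.pi/2+.345)"
```

```text
turn [ 0.0004  0.     -0.2611] shift cm [ 0.07   0.142 12.715] tcp [ 0.4823 -0.1565  0.2701] t 3.28
```

Request:
{"method": "jog_arm", "body": {"deltas": [[0, 0, -0.09, 0, 0, 0, 1], [0, 0, -0.09, 0, 0, 1, 1], [0, 0, -0.081, 0.07, 0.14, 1.5, 1], [0, 0, 0, 0, 0, 2, 1], [0, 0, 0, 0, 0, 2, 1], [0, 0, 0, 0, 0, 2, 1], [0, 0, 0, 0, 0, 1.5, 1], [0, 0, 0, 0, 0, 1.2, 1], [0, 0, 0, 0, 0, 0.9, 1], [0, 0, 0, 0, 0, 0.6, 1], [0, 0, 0, 0, 0, 0, 1], [0, 0, 0, 0, 0, 0, 1]], "grip_force": 30}}

```text
t: 4.28
tool_pos: [0.4817, -0.1563, 0.1437]
tool_rot: [-0.538, 3.095, -0.001]
contact_force: [0.9, -0.5, -0.1]
opening: 0.0856
```

```bash
python3 - <<'E'
from h import *
st(); plan([.4812,-.1554,.143],np.pi/2+.345)
im,d=vision.get_image('wrist'); cv2.imwrite('pics/w3.png',im[:,:,::-1])
E
```

```text
t 4.28 tcp [ 0.4817 -0.1563  0.1437] headY 1.9153 tilt [ 0.0006 -0.0002] F [ 0.92 -0.54 -0.06] M [0.01 0.   0.01] open 0.0856
turn [-0.0004  0.0005 -0.0005] shift cm [0.02  0.103 0.073] tcp [ 0.4817 -0.1563  0.1437] t 4.28
```

View pics/w3.png

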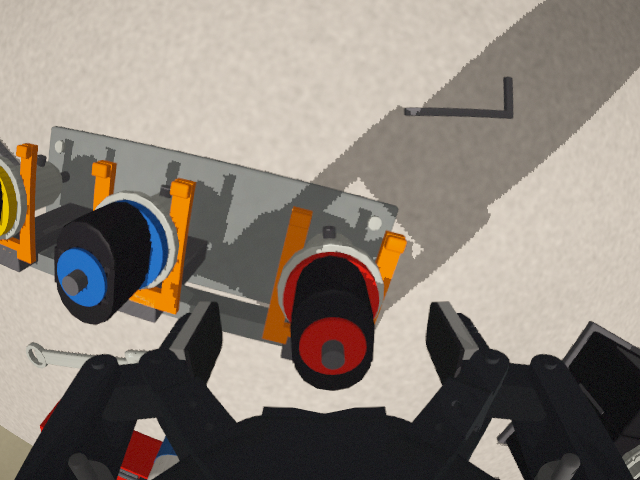

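Red head at (333,346), centred a bit right of the pads' midline (~323). I'll measure that offset numerically.

```bash
python3 - <<'E'
from h import *
o=st(); im,d=vision.get_image('wrist')
H=wcloud(d,o,280,390,300,400); c=im[300:400,280:390].astype(int)
z=H[...,2]; red=(c[...,0]>100)&(c[...,1]<60)
T=R.from_rotvec(o['tool_rot']).as_matrix()
for nm,m in(('top',abs(z-.153)<.004),('redtop',red&(abs(z-.153)<.005))):
    P=((H[m]-o['tool_pos'])@T)[:,:2]*1000; print(nm,m.sum(),np.median(z[m]),cv2.minAreaRect(P.astype(np.float32)),P.min(0),P.max(0))
print(wpix([.4812,-.1554,.152],o))
# pads' inner faces
H=wcloud(d,o,150,500,300,380); Q=(H-o['tool_pos'])@T*1000
for v in (10,30,50): print(v+300,[tuple(Q[v,u-150].round(0)) for u in (200,210,216,220,428,432,440,450)])
E
```

```text
t 4.33 tcp [ 0.482  -0.1565  0.1442] headY 1.9151 tilt [ 0.0014 -0.0007] F [-0.23  0.32 -0.7 ] M [0.07 0.01 0.04] open 0.0852
top 6080 0.1525337498348808 ((-2.064882278442383, 1.8552474975585938), (30.177932739257812, 41.52591323852539), 89.18791961669922) [-22.83232623 -13.37864524] [18.63169233 16.94700485]
redtop 2392 0.15398249122982577 ((0.3860797882080078, 1.0774612426757812), (24.936918258666992, 29.585222244262695), 2.3233911991119385) [-12.24798918 -13.41022502] [12.8589982 16.2939186]
(np.float64(331.80227904773693), np.float64(343.25835643267834))
310 [(np.float64(10.0), np.float64(-48.0), np.float64(-2.0)), (np.float64(10.0), np.float64(-44.0), np.float64(-2.0)), (np.float64(6.0), np.float64(-45.0), np.float64(6.0)), (np.float64(-24.0), np.float64(-61.0), np.float64(60.0)), (np.float64(-72.0), np.float64(86.0), np.float64(146.0)), (np.float64(7.0), np.float64(41.0), np.float64(4.0)), (np.float64(10.0), np.float64(42.0), np.float64(-2.0)), (np.float64(11.0), np.float64(46.0), np.float64(-3.0))]
330 [(np.float64(10.0), np.float64(-44.0), np.float64(-16.0)), (np.float64(3.0), np.float64(-44.0), np.float64(-5.0)), (np.float64(-1.0), np.float64(-45.0), np.float64(2.0)), (np.float64(-4.0), np.float64(-44.0), np.float64(6.0)), (np.float64(-5.0), np.float64(42.0), np.float64(7.0)), (np.float64(-1.0), np.float64(41.0), np.float64(1.0)), (np.float64(5.0), np.float64(41.0), np.float64(-8.0)), (np.float64(10.0), np.float64(41.0), np.float64(-17.0))]
350 [(np.float64(3.0), np.float64(-45.0), np.float64(-18.0)), (np.float64(-3.0), np.float64(-44.0), np.float64(-9.0)), (np.float64(-8.0), np.float64(-44.0), np.float64(-2.0)), (np.float64(-12.0), np.float64(-44.0), np.float64(3.0)), (np.float64(-11.0), np.float64(41.0), np.float64(3.0)), (np.float64(-7.0), np.float64(41.0), np.float64(-4.0)), (np.float64(-2.0), np.float64(41.0), np.float64(-11.0)), (np.float64(5.0), np.float64(41.0), np.float64(-21.0))]
```

Camera sees the pads at y −44.3/+41.2 mm, so it has a −1.5 mm bias in tool y. The head is really +3.3 mm off, so I'll correct that and then close.

Request:
{"method": "jog_arm", "body": {"deltas": [[0, 0, 0, 0, 0.33, 0.05, 1], [0, 0, 0, 0, 0, 0, 1], [0, 0, 0, 0, 0, 0, 0], [0, 0, 0, 0, 0, 0, 0], [0, 0, 0, 0, 0, 0, 0], [0, 0, 0, 0, 0, 0, 0], [0, 0, 0, 0, 0, 0, 0], [0, 0, 0, 0, 0, 0, 0], [0, 0, 0, 0, 0, 0, 0], [0, 0, 0, 0, 0, 0, 0], [0, 0, 0, 0, 0, 0, 0], [0, 0, 0, 0, 0, 0, 0]], "grip_force": 50}}

```text
t: 5.38
tool_pos: [0.4805, -0.1535, 0.143]
tool_rot: [-0.538, 3.095, -0.001]
contact_force: [0.6, 0.1, 1.2]
opening: 0.0292
```

```bash
python3 -c "
from h import *
st()"
```

```text
t 5.38 tcp [ 0.4805 -0.1535  0.143 ] headY 1.915 tilt [ 0.0005 -0.0005] F [0.58 0.13 1.2 ] M [-0.22 -0.07 -0.03] open 0.0292
```

Request:
{"method": "jog_arm", "body": {"deltas": [[0, 0, 0, 0, 0, 0, 0], [0, 0, 0, 0, 0, -0.4, 0], [0, 0, 0, 0, 0, -0.6, 0], [0, 0, 0, 0, 0, -1, 0], [0, 0, 0, 0, 0, -1, 0], [0, 0, 0, 0, 0, -1, 0], [0, 0, 0, 0, 0, -1.5, 0], [0, 0, 0, 0, 0, -2, 0], [0, 0, 0, 0, 0, -2, 0], [0, 0, 0, 0, 0, -2, 0], [0, 0, 0, 0, 0, -1.5, 0], [0, 0, 0, 0, 0, 0, 0]], "grip_force": 70}}

```text
t: 6.38
tool_pos: [0.482, -0.1541, 0.2784]
tool_rot: [-0.537, 3.088, -0.008]
contact_force: [1.3, -0.7, -3.0]
opening: 0.0291
```

```bash
python3 - <<'E'
from h import *
o=st(); im,d=vision.get_image('wrist'); cv2.imwrite('pics/w4.png',im[:,:,::-1])
H=wcloud(d,o,270,400,270,410); T=R.from_rotvec(o['tool_rot']).as_matrix(); Q=(H-o['tool_pos'])@T*1000
z=Q[...,2]; print(np.histogram(z,bins=np.arange(-25,50,3)))
m=(abs(z+9.5)<4)&(abs(Q[...,1])<25); P=Q[m][:,:2].astype(np.float32); print(m.sum(),np.median(z[m]),cv2.minAreaRect(P),P.min(0),P.max(0))
c=im[270:410,270:400].astype(int); r=(c[...,0]>100)&(c[...,1]<60)&(z<-3); print('red',np.median(z[r]),Q[r].min(0),Q[r].max(0),Q[r].mean(0))
plan([.573,.195,.273],np.pi/2-.105)
E
```

```text
t 6.38 tcp [ 0.482  -0.1541  0.2784] headY 1.915 tilt [ 0.0079 -0.0038] F [ 1.3  -0.7  -3.03] M [-0.05 -0.09 -0.01] open 0.0291
(array([ 240,  206,  831,  686, 2700, 4387,  483,  426,  456,  416,  354,
        350,  264,  169,   76,   29,  316,   57,  136,  207,    1,    0,
          0,    0]), array([-25, -22, -19, -16, -13, -10,  -7,  -4,  -1,   2,   5,   8,  11,
        14,  17,  20,  23,  26,  29,  32,  35,  38,  41,  44,  47]))
7400 -9.313072076370219 ((0.27699851989746094, -2.5069446563720703), (42.81302261352539, 41.043399810791016), 36.04996109008789) [-23.383783 -20.812935] [23.079954 24.90552 ]
red -10.939488996143686 [ -12.3485187   -13.36451566 -120.66133539] [76.61088694 10.34912344 -7.74530268] [  1.83655319  -1.581832   -11.73383973]
turn [-0.003   0.0047  0.4493] shift cm [-5.46  35.642  0.298] tcp [ 0.4813 -0.1537  0.276 ] t 6.43
```

View pics/w4.png

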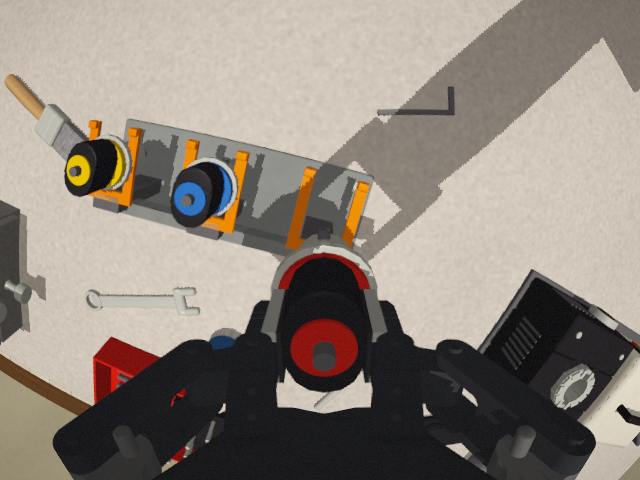

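The red chuck is held (head centred in x, y matches the bias), and blue and yellow still hang in their forks. Carrying it over the port.

Request:
{"method": "jog_arm", "body": {"deltas": [[0, 0, 0.09, 0, 0, 0, 0], [0, 0, 0.09, 0, 0, 0, 0], [0, 0, 0.09, 0, 0, 0, 0], [0, 0, 0.09, 0, 0, 0, 0], [0, 0, 0.089, 0, 1, 0, 0], [0, 0, 0, -0.2, 2, 0, 0], [0, 0, 0, -0.5, 2.5, 0, 0], [0, 0, 0, -0.5, 2.5, 0, 0], [0, 0, 0, -0.5, 2.5, 0, 0], [0, 0, 0, -0.5, 2.5, 0, 0], [0, 0, 0, -0.5, 2.5, 0, 0], [0, 0, 0, -0.5, 2.5, 0, 0]]}}

```text
t: 7.43
tool_pos: [0.5295, 0.0238, 0.2711]
tool_rot: [-0.164, -3.135, -0.0]
contact_force: [0.7, 0.3, -3.0]
opening: 0.0288
```

Request:
{"method": "jog_arm", "body": {"deltas": [[0, 0, 0, -0.5, 2.5, 0, 0], [0, 0, 0, -0.5, 2.5, 0, 0], [0, 0, 0, -0.5, 2.5, 0, 0], [0, 0, 0, -0.5, 2.5, 0, 0], [0, 0, 0, -0.5, 2.5, 0, 0], [0, 0, 0, -0.2, 2.5, 0, 0], [0, 0, 0, 0, 1.8, 0, 0], [0, 0, 0, 0, 0, 0, 0], [0, 0, 0, 0, 0, 0, 0], [0, 0, 0, 0, 0, 0, 0], [0, 0, 0, 0, 0, 0, 0]]}}

```text
t: 8.35
tool_pos: [0.5742, 0.1858, 0.2721]
tool_rot: [-0.166, -3.136, 0.001]
contact_force: [-0.8, 0.5, -3.5]
opening: 0.0293
```

```bash
python3 - <<'E'
from h import *
st(); plan([.5731,.1949,.23],np.pi/2-.105)
E
```

```text
t 8.35 tcp [0.5742 0.1858 0.2721] headY 1.465 tilt [-0.0011 -0.0006] F [-0.8   0.47 -3.53] M [ 0.01 -0.06 -0.06] open 0.0293
turn [-0.0007 -0.0011 -0.0008] shift cm [0.201 0.895 4.208] tcp [0.5742 0.1858 0.2721] t 8.35
```

Request:
{"method": "jog_arm", "body": {"deltas": [[0, 0, 0, 0.1, 0.45, 0.5, 0], [0, 0, 0, 0.1, 0.45, 1, 0], [0, 0, 0, 0, 0, 0.7, 0], [0, 0, 0, 0, 0, 0.3, 0], [0, 0, 0, 0, 0, 0, 0], [0, 0, 0, 0, 0, 0, 0]]}}

```text
t: 8.85
tool_pos: [0.5732, 0.1957, 0.2471]
tool_rot: [-0.165, -3.136, 0.001]
contact_force: [-0.7, 0.4, -3.4]
opening: 0.0289
```

```bash
cat >> h.py <<'E'
def avg(n=8):
    p=[]
    for i in range(n): p.append(ctrl.get_obs()['tool_pos']); im,d=vision.get_image('side')
    print('avg',np.mean(p,0).round(5),'sd',np.std(p,0).round(5)); return np.mean(p,0),im,d
E
python3 - <<'E'
from h import *
p,im,d=avg(); plan([.5731,.1949,.23],np.pi/2-.105); st()
i2,_=vision.get_image('scene'); w,_=vision.get_image('wrist')
f=lambda a,k:cv2.resize(a,None,fx=k,fy=k,interpolation=cv2.INTER_CUBIC)
a=f(im[90:190,220:340],3); b=f(i2[150:250,367:487],3); e=w[150:450,200:440]; 
cv2.imwrite('pics/s5.png',np.vstack([np.hstack([a,b])])[:,:,::-1])
E
```

```text
avg [0.57358 0.19584 0.24812] sd [1.8e-04 5.0e-05 4.3e-04]
turn [0.0002 0.0005 0.0002] shift cm [ 0.034 -0.102  1.813] tcp [0.5735 0.1959 0.2481] t 9.25
t 9.25 tcp [0.5735 0.1959 0.2481] headY 1.466 tilt [0.0005 0.0001] F [ 0.25  0.87 -3.17] M [-0.01 -0.03 -0.  ] open 0.0292
```

View pics/s5.png

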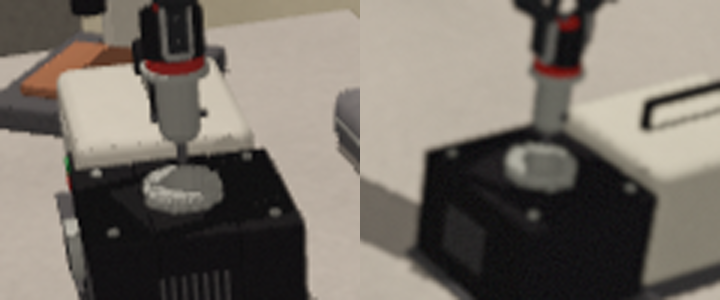

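The drill hangs right over the port in both views. Shift −1 mm in y, then descend stepwise.

Request:
{"method": "jog_arm", "body": {"deltas": [[0, 0, 0, 0.03, -0.1, 0, 0], [0, 0, 0, 0, 0, 0.6, 0], [0, 0, 0, 0, 0, 0.8, 0], [0, 0, 0, 0, 0, 0.8, 0], [0, 0, 0, 0, 0, 0.6, 0], [0, 0, 0, 0, 0, 0.4, 0], [0, 0, 0, 0, 0, 0.3, 0], [0, 0, 0, 0, 0, 0, 0], [0, 0, 0, 0, 0, 0, 0]]}}

```text
t: 10.1
tool_pos: [0.573, 0.1949, 0.2127]
tool_rot: [-0.165, -3.137, 0.0]
contact_force: [-0.5, 0.3, -3.9]
opening: 0.0289
```

```bash
python3 - <<'E'
from h import *
avg(4); st(); plan([.5731,.1949,.2],np.pi/2-.105)
E
```

```text
avg [0.57322 0.19495 0.21315] sd [1.3e-04 3.0e-05 3.0e-04]
t 10.30 tcp [0.5733 0.195  0.2135] headY 1.466 tilt [0.0011 0.0002] F [ 0.42 -0.27 -3.04] M [-0.01  0.   -0.05] open 0.0292
turn [0.0003 0.001  0.0002] shift cm [ 0.022 -0.009  1.347] tcp [0.5733 0.195  0.2135] t 10.3
```

Position matches. I'll lower through the barrel entry.

Request:
{"method": "jog_arm", "body": {"deltas": [[0, 0, 0, 0, 0, 0.25, 0], [0, 0, 0, 0, 0, 0.25, 0], [0, 0, 0, 0, 0, 0.25, 0], [0, 0, 0, 0, 0, 0.25, 0], [0, 0, 0, 0, 0, 0, 0], [0, 0, 0, 0, 0, 0, 0]]}}

```text
t: 10.8
tool_pos: [0.5728, 0.1948, 0.2023]
tool_rot: [-0.165, -3.136, 0.0]
contact_force: [0.9, 0.4, -4.3]
opening: 0.029
```

```bash
python3 -c "
from h import *
avg(3);st()"
```

```text
avg [0.57292 0.19488 0.20258] sd [1.e-04 3.e-05 2.e-04]
t 10.95 tcp [0.5731 0.1949 0.203 ] headY 1.4659 tilt [0.0003 0.0001] F [ 0.57 -0.47 -4.29] M [ 0.03  0.01 -0.04] open 0.029
```

Request:
{"method": "jog_arm", "body": {"deltas": [[0, 0, 0, 0, 0, 0.25, 0], [0, 0, 0, 0, 0, 0.25, 0], [0, 0, 0, 0, 0, 0.25, 0], [0, 0, 0, 0, 0, 0.25, 0], [0, 0, 0, 0, 0, 0, 0], [0, 0, 0, 0, 0, 0, 0]]}}

```text
t: 11.45
tool_pos: [0.5728, 0.1949, 0.1924]
tool_rot: [-0.165, -3.137, 0.0]
contact_force: [-0.1, -0.3, -4.3]
opening: 0.0292
```

```bash
python3 -c "
from h import *
avg(3);st()"
```

```text
avg [0.57294 0.19488 0.19263] sd [1.e-04 1.e-05 2.e-04]
t 11.60 tcp [0.5731 0.1949 0.193 ] headY 1.466 tilt [0.0002 0.0001] F [-0.61 -1.06 -3.72] M [ 0.06 -0.   -0.08] open 0.0289
```

Pin is in the slots without contact. On down to where the drill meets the stop (TCP ≈ 0.171).

Request:
{"method": "jog_arm", "body": {"deltas": [[0, 0, 0, 0, 0, 0.3, 0], [0, 0, 0, 0, 0, 0.4, 0], [0, 0, 0, 0, 0, 0.4, 0], [0, 0, 0, 0, 0, 0.4, 0], [0, 0, 0, 0, 0, 0.3, 0], [0, 0, 0, 0, 0, 0.2, 0], [0, 0, 0, 0, 0, 0, 0], [0, 0, 0, 0, 0, 0, 0]]}}

```text
t: 12.27
tool_pos: [0.573, 0.1949, 0.1726]
tool_rot: [-0.165, -3.137, 0.0]
contact_force: [-0.3, -0.1, -3.7]
opening: 0.0289
```

```bash
python3 -c "
from h import *
avg(3);st()"
```

```text
avg [0.57309 0.19491 0.17287] sd [1.e-04 3.e-05 2.e-04]
t 12.42 tcp [0.5732 0.195  0.1732] headY 1.466 tilt [0.0006 0.0001] F [-0.15  0.14 -4.5 ] M [ 0.05 -0.04  0.01] open 0.0291
```

Request:
{"method": "jog_arm", "body": {"deltas": [[0, 0, 0, 0, 0, 0.2, 0], [0, 0, 0, 0, 0, 0.2, 0], [0, 0, 0, 0, 0, 0.2, 0], [0, 0, 0, 0, 0, 0.15, 0], [0, 0, 0, 0, 0, 0, 0], [0, 0, 0, 0, 0, 0, 0]]}}

```text
t: 12.92
tool_pos: [0.5736, 0.195, 0.1664]
tool_rot: [0.164, 3.136, 0.001]
contact_force: [-1.0, -0.3, 4.1]
opening: 0.0292
```

```bash
python3 -c "
from h import *
avg(3);st()"
```

```text
avg [0.57359 0.19503 0.16632] sd [3.e-05 1.e-05 7.e-05]
t 13.07 tcp [0.5735 0.195  0.1661] headY 1.466 tilt [0.0016 0.0003] F [-0.93 -0.01  2.97] M [-0.03  0.02  0.03] open 0.0286
```

Spring engaged (net ≈ 7.3 N, so the flange is about 4 mm up). Press further.

Request:
{"method": "jog_arm", "body": {"deltas": [[0, 0, 0, 0, 0, 0.15, 0], [0, 0, 0, 0, 0, 0.12, 0], [0, 0, 0, 0, 0, 0, 0], [0, 0, 0, 0, 0, 0, 0], [0, 0, 0, 0, 0, 0, 0]]}}

```text
t: 13.48
tool_pos: [0.5736, 0.195, 0.1633]
tool_rot: [0.164, 3.136, 0.001]
contact_force: [0.7, 1.4, 6.4]
opening: 0.0291
```

```bash
python3 -c "
from h import *
avg(3);st()"
```

```text
avg [0.57356 0.19502 0.16334] sd [1.e-05 1.e-05 1.e-05]
t 13.63 tcp [0.5736 0.195  0.1634] headY 1.466 tilt [0.0016 0.0003] F [ 0.16 -0.06  6.01] M [-0.01  0.11 -0.02] open 0.029
```

Flange ~1 mm up (net 9.7 N). Twist clockwise, which is +z in the tool frame.

Request:
{"method": "jog_arm", "body": {"deltas": [[0, 0, 0.04, 0, 0, 0, 0], [0, 0, 0.07, 0, 0, 0, 0], [0, 0, 0.08, 0, 0, 0, 0], [0, 0, 0.08, 0, 0, 0, 0], [0, 0, 0.08, 0, 0, 0, 0], [0, 0, 0.08, 0, 0, 0, 0], [0, 0, 0.07, 0, 0, 0, 0], [0, 0, 0.04, 0, 0, 0, 0], [0, 0, 0, 0, 0, 0, 0], [0, 0, 0, 0, 0, 0, 0]]}}

```text
t: 14.47
tool_pos: [0.5735, 0.195, 0.1633]
tool_rot: [0.995, 2.979, 0.001]
contact_force: [-0.0, 0.2, 5.5]
opening: 0.0291
```

```bash
python3 -c "
from h import *
avg(3);st()"
```

```text
avg [0.57351 0.19497 0.16331] sd [2.e-05 1.e-05 2.e-05]
t 14.62 tcp [0.5735 0.1949 0.1633] headY 0.926 tilt [0.0014 0.0001] F [-0.56 -0.06  4.85] M [-0.04  0.06 -0.01] open 0.029
```

Request:
{"method": "jog_arm", "body": {"deltas": [[0, 0, 0.05, 0, 0, 0, 0], [0, 0, 0.09, 0, 0, 0, 0], [0, 0, 0.1, 0, 0, 0, 0], [0, 0, 0.1, 0, 0, 0, 0], [0, 0, 0.1, 0, 0, 0, 0], [0, 0, 0.1, 0, 0, 0, 0], [0, 0, 0.1, 0, 0, 0, 0], [0, 0, 0.1, 0, 0, 0, 0], [0, 0, 0.1, 0, 0, 0, 0], [0, 0, 0.06, 0, 0, 0, 0], [0, 0, 0.04, 0, 0, 0, 0], [0, 0, 0, 0, 0, 0, 0]]}}

```text
t: 15.62
tool_pos: [0.5735, 0.195, 0.1633]
tool_rot: [2.238, 2.204, 0.002]
contact_force: [-0.1, 0.1, 5.0]
opening: 0.0288
```

```bash
python3 -c "
from h import *
avg(3);print(st()['q'])"
```

```text
avg [0.57346 0.19502 0.1633 ] sd [1.e-05 1.e-05 2.e-05]
t 15.77 tcp [0.5735 0.1951 0.1633] headY -0.014 tilt [0.0013 0.0003] F [-1.19  0.25  6.02] M [ 0.02  0.1  -0.  ] open 0.0288
[2.05014503e-01 7.75019379e-02 1.74101463e+00 8.67187964e-05
 1.32178080e+00 2.18954246e-01]
```

Request:
{"method": "jog_arm", "body": {"deltas": [[0, 0, 0.04, 0, 0, 0, 0], [0, 0, 0.04, 0, 0, 0, 0], [0, 0, 0.02, 0, 0, 0, 0], [0, 0, 0, 0, 0, 0, 0], [0, 0, 0, 0, 0, 0, 0]]}}

```text
t: 16.18
tool_pos: [0.5729, 0.1952, 0.1632]
tool_rot: [-2.344, -2.091, -0.0]
contact_force: [-2.4, 1.0, 7.0]
opening: 0.0292
```

```bash
python3 -c "
from h import *
avg(2);st()"
```

```text
avg [0.57291 0.1952  0.16322] sd [2.e-05 1.e-05 1.e-05]
t 16.28 tcp [0.5729 0.1952 0.1632] headY -0.1136 tilt [-0.0003  0.0005] F [-2.38 -0.15  6.64] M [0.01 0.49 0.11] open 0.0294
```

Request:
{"method": "jog_arm", "body": {"deltas": [[0, 0, 0.02, 0, 0, 0, 0], [0, 0, 0, 0, 0, 0, 0], [0, 0, 0, 0, 0, 0, 0]]}}

```text
t: 16.53
tool_pos: [0.5726, 0.1953, 0.1632]
tool_rot: [-2.364, -2.068, 0.001]
contact_force: [-3.8, -0.0, 7.8]
opening: 0.0293
```

```bash
python3 -c "
from h import *
avg(2);st()"
```

```text
avg [0.57263 0.19532 0.16319] sd [1.e-05 1.e-05 1.e-05]
t 16.63 tcp [0.5726 0.1953 0.1632] headY -0.1335 tilt [-0.0011  0.0006] F [-3.24  0.39  6.85] M [0.09 0.64 0.12] open 0.0292
```

Now at the stop (moment and lateral force rising). Press fully home.

Request:
{"method": "jog_arm", "body": {"deltas": [[0, 0, 0, 0, 0, 0.06, 0], [0, 0, 0, 0, 0, 0.06, 0], [0, 0, 0, 0, 0, 0, 0], [0, 0, 0, 0, 0, 0, 0]]}}

```text
t: 16.97
tool_pos: [0.5727, 0.1953, 0.1631]
tool_rot: [-2.364, -2.068, 0.001]
contact_force: [-6.8, 0.6, 11.5]
opening: 0.029
```

```bash
python3 -c "
from h import *
avg(2);st()"
```

```text
avg [0.57269 0.19533 0.16312] sd [0.e+00 0.e+00 2.e-05]
t 17.07 tcp [0.5727 0.1953 0.1631] headY -0.1334 tilt [-0.001   0.0006] F [-5.36 -0.59 12.85] M [0.01 1.11 0.18] open 0.0292
```

Request:
{"method": "jog_arm", "body": {"deltas": [[0, 0, 0.01, 0, 0, 0.06, 0], [0, 0, 0, 0, 0, 0, 0], [0, 0, 0, 0, 0, 0, 0]]}}

```text
t: 17.32
tool_pos: [0.5727, 0.1954, 0.1631]
tool_rot: [-2.374, -2.056, 0.001]
contact_force: [-7.5, -0.9, 14.2]
opening: 0.029
```

```bash
python3 -c "
from h import *
avg(2);st()"
```

```text
avg [0.5727  0.19542 0.16311] sd [1.e-05 0.e+00 2.e-05]
t 17.42 tcp [0.5727 0.1954 0.1631] headY -0.1432 tilt [-0.0011  0.0007] F [-6.81 -0.19 14.08] M [-0.03  1.37  0.22] open 0.0289
```

Home: z no longer moves while the force rises to ~14 N (net ~17.5 N against the 10.5 N spring), and Fx of −7 N is the pin on the stop. I'll ease the twist slightly, press a bit more, and look.

Request:
{"method": "jog_arm", "body": {"deltas": [[0, 0, -0.008, 0, 0, 0.06, 0], [0, 0, 0, 0, 0, 0.06, 0], [0, 0, 0, 0, 0, 0, 0], [0, 0, 0, 0, 0, 0, 0], [0, 0, 0, 0, 0, 0, 0], [0, 0, 0, 0, 0, 0, 0]]}}

```text
t: 17.92
tool_pos: [0.5728, 0.1954, 0.1631]
tool_rot: [-2.366, -2.066, 0.001]
contact_force: [-9.7, -0.4, 18.5]
opening: 0.0292
```

```bash
python3 - <<'E'
from h import *
p,im,d=avg(3); st(); b,_=vision.get_image('scene'); w,_=vision.get_image('wrist')
f=lambda a,k:cv2.resize(a,None,fx=k,fy=k,interpolation=cv2.INTER_CUBIC)
a=f(im[90:190,220:340],3); b=f(b[150:250,367:487],3)
c=f(w[170:430,170:470],1.153); 
cv2.imwrite('pics/s6.png',np.hstack([np.vstack([a,f(im[200:360,220:412],1.875)]),np.vstack([b,c[:300,:346],])[:, :360] if 0 else np.vstack([b,cv2.resize(w[150:450],(360,300))])])[:,:,::-1])
E
```

```text
avg [0.57279 0.19536 0.16309] sd [1.e-05 1.e-05 1.e-05]
t 18.07 tcp [0.5728 0.1954 0.1631] headY -0.1352 tilt [-0.001   0.0005] F [-9.59 -0.83 17.85] M [-0.15  1.8   0.19] open 0.029
```

View pics/s6.png

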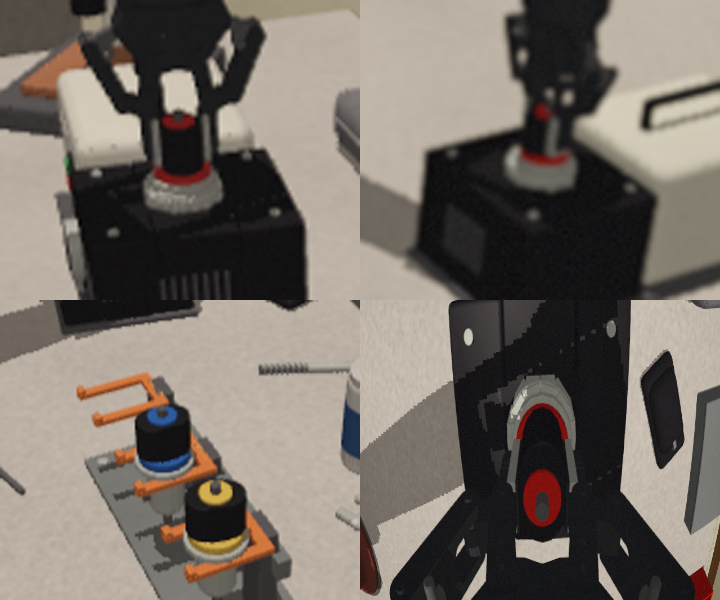

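The side and scene crops show the flange seated on the rim at about (183,180), with no gap visible. Blue and yellow still hang in their forks and the red fork is empty. z is steady at 0.1631 and the push is holding, so I'm handing in.

```bash
python3 -c "
from h import *
st(); print(ctrl.finish_job())"
```

```text
t 18.17 tcp [0.5728 0.1954 0.1631] headY -0.1352 tilt [-0.001   0.0005] F [-9.95 -1.36 18.16] M [-0.12  1.79  0.16] open 0.0291
the job is handed in; nothing more can be done
None
```

I lifted the red chuck off its fork and lowered it into the setting port, with the cross-pin entering the slots without contact. I then twisted it about 92° clockwise to the stop. I handed the job in at t = 18.2 s, still gripping the chuck (about 29 mm opening, 70 N) and pressing it home.

**Last checks**
- **Fully home:** the gripper stayed at z 0.1631 m while the last presses raised the force. That puts the flange within about 0.6 mm of rim height by the camera measurement. The net push is about 21 N, against the spring's 10.5 N.
- **At the stop:** the moment about the axis rose only at the end of the turn, as expected at the stop.
- **Other chucks:** blue and yellow still hang in their forks in the last picture.

**What disagreed or stayed uncertain**
- **Camera offset:** the wrist camera read 1.5 mm off in the jaw direction. I measured this against the pads and corrected for it.
- **Force reading:** the force while turning (about 8–9 N net) was a little under the nominal 10.5 N spring force at full depth.
- **Sideways force:** about 10 N remains, and it grew with pressing rather than only with the twist. The gripper tilt was about 0.001 rad.
- **Not measured:** I had no direct reading of the setting stop's travel.

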